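# Pin the lid back on the slide case

## Robot

A 6-joint arm with a two-finger parallel gripper is mounted at the origin on a cart in front of the work surface, level with it; the furniture and walls round the work are solid. World frame = base frame: x ahead of the robot, y to its left, z up, the work surface at z = 0. Lengths are in mm, angles in rad, forces in N, time in s.
With the tool pointing down it reaches from about 350 to 775 mm from the base axis. Payload 7.3 kg.
Tool frame: the origin (TCP) lies midway between the tips of the shut fingers; the grasp point (between the pads) lies 19 mm behind it; z points along the fingers, y is the line along which they close (so a half turn about z gives the same grasp; the last joint's range is limited). The gripper opens to 92 mm and grips with 3 to 60 N. Pads are 19 mm wide; open, the fingers measure 130 mm over their backs; the gripper's body (75 mm by 190 mm) begins 47 mm behind the grasp point.
Start: joints at [1.139, 0.342, 1.524, -0, 1.275, -0.146], TCP at [147.995, 503.728, 226.741] pointing down, gripper open.
Joint ranges: [-2.53, 2.53], [-0.77, 2.02], [0.04, 2.7], [-1, 4.14], [0.28, 2.66], [-3.11, 3.11]. Speed limits (rad/s): [2.57, 2.57, 3.14, 3.14, 3.14, 3.14].

## Interface

Orientations are given as [roll, pitch, yaw] about the fixed x, y, z axes, in that order (R = Rz(yaw) Ry(pitch) Rx(roll)).
In Python, from plant import bot gives the robot as it stands. The module is installed in compiled form; this text tells all that it offers.
- The arm moves only by the shell command python3 -m crank 'ROWS' [OPENING]. ROWS is JSON, a list of rows, each a list of 6 numbers: the shift along the tool's x, y, z in m, then the turn, a rotation vector about the tool's x, y, z in rad. In form: [[dx, dy, dz, wx, wy, wz], ...]. A call has 1 to 5 rows; each row shifts and turns the commanded pose from where the row before left it, along the tool's axes as they then stand; what a row does not reach is not made up. A row lasts 1/8 s, in which the tool goes at most 62.5 mm and 10.7 degrees, less where a joint would pass 70% of its speed; a pose out of reach is approached as far as the arm can. A call is refused whole if a number of a shift passes 0.0625 or a number of a turn 0.188, either way. A call with a gripper value outside its range is refused whole. OPENING is the opening in per cent of the stroke, from 0 (shut) to 100 (fully open), set as the call begins (- or left out, the last holds). The fingers move at their own pace and stop on an object; the grip force is fixed at half the most. Time passes only in rows, so rows that do not move let the fingers close. It gives the time, the measured TCP pose, the force, the opening and the grip force at its end, in the units of the state.
- bot.get_obs(): the state, without advancing time (a new reading comes with each control period).
- bot.capture(name): name is "side" or "top" or "wrist"; returns a dict with "color" (480x640x3 uint8, blue, green, red), "fov_y" (degrees; the focal length in pixels is half the picture's height over the tangent of half this angle, whatever the lens; pixels are square), "cx", "cy" (the principal point, pixels), "extrinsics" (4x4, takes a point from world to camera coordinates); the wrist camera has in their place "tool_from_camera" (4x4, takes a point from camera to tool coordinates, whose origin is the TCP and whose axes are the flange's). Camera axes: x right, y up, looking along -z (the intrinsics and any distortion apply to the point x, -y, -z); pixel columns grow to the right and rows downward; lengths in mm; the calibration is good to about 2 mm. A picture is of the moment at which its call begins: read the wrist's pose just before it. There is no depth.
- bot.close_job(): hands the job in; it is judged then, once.
The state is a dict: "time": time; "joint_positions": joint angles; "dq": joint speeds; "tau": joint torques, N m; "tool_pos": TCP position; "tcp_rot": TCP orientation; "contact_force": force on the tool from outside, world axes, zero at the start; "moment": the same for the moment, N m; "grip_width": finger opening in mm; "finger_force": force on a finger pad.
Only numpy, scipy, OpenCV 4.12 (cv2) and the standard library are available. Lean on these libraries where they do the work, as an engineer would, in place of code of your own. Each camera call takes 0.05 s, during which the arm holds its last target. There are 200 camera calls.

## Task

The lid of the small blue slide case has been set back in place beside it, standing ajar, but its hinge pin is out. Take the long hinge pin with the yellow knob from the tube rack nearest the case and slide it down through the aligned hinge knuckles of case and lid until it is fully home, then let go. Do not knock the lid over or out of line, and leave the short pin with the black knob where it is.

Things in the scene. Friction and masses are not known exactly. Their poses are not given: they have to be found in the camera images.
- hinge_pin: Long pin, loose, 120 g: steel shaft 12 mm thick, 95 mm long, foot tapered to 8 mm; steel collar 36 mm wide at 95-99 mm above the foot; yellow knob 22 mm wide at 99-133 mm. Origin: centre of the foot; z up the shaft. Stands upright in an 18 mm hole of a fixed blue tube rack 65 mm high, foot 3 mm above the bench. Knob and collar are clear above the rack; it lifts straight out.
- short_pin: Spare pin, not wanted, loose: same collar, same knob but black, shaft only 45 mm, collar lying on the rack top, knob top 103 mm above the bench. Origin: centre of its foot. Both pins and a 109 mm high blue-capped tube stand 66 mm apart in one row of the rack, in any order; the row runs left-right within 0.2 rad, so fingers that close front to back stay clear of the neighbours.
- case: Blue metal box 60 deep, 110 wide, 98 mm high, fixed. Origin: foot of the hinge axis, at bench height; z up, x to the back, box at x 1..61, y -130..-20 mm. Steel knuckles (upright tubes on this axis, bore 17 mm) at heights 6-24, 46-64, 86-104 mm; the top one widens to a 27 mm funnel mouth (34 mm outside), rim 104 mm high. Pin home: collar on this rim, foot 9 mm above the bench.
- lid: Blue metal tray standing on its edge, loose, 450 g, 30 x 110 x 98 mm high. Origin: foot of its hinge axis at bench height, z up; tray at x -31..-1, y -130..-20 mm. Its two knuckles (bore 17 mm, heights 26-44 and 66-84 mm) stand between those of the case, in line: at the start its origin is the case's. Yaw against the case is the opening: 0 shut, -0.5 to -0.1 rad at the start.
Mind the look-alikes: they are no part of the job. Leave any orange or pink look-alike of the hinge_pin alone.

How it is judged:
By the outcome, as a careful person would: the job done as asked, in the order asked, and still so for the second after the job is handed in, with the robot touching nothing.
It also fails if it takes over 40 s, if anything falls off the work surface, if the arm or the gripper's body presses on something with over 40 N, if the wrist force passes 120 N, or if a joint passes its speed limit or range.

## Working session

There is one attempt and no reset: what is moved stays moved. The work goes in short steps, Python scripts to look and compute and a shell command to move; the robot and the scene stay as the last step left them, time stands still between calls to the robot, and variables do not carry over. Pictures are saved under pics/ and viewed, at most 10 in all, crops included, and the job is handed in when it is done.

```bash
mkdir -p pics; python3 - <<'E'
from plant import bot
import cv2,json
o=bot.get_obs(); print(o)
for n in ("top","side"):
    c=bot.capture(n); cv2.imwrite(f"pics/{n}0.png",c["color"]); print(n,{k:v for k,v in c.items() if k!="color"})
E
```

```text
{'time': 0.0, 'joint_positions': array([ 1.13901396e+00,  3.42719396e-01,  1.52502418e+00, -2.28427966e-05,
        1.27535572e+00, -1.45974031e-01]), 'dq': array([-0.00038611, -0.00047636,  0.00172669,  0.00056209, -0.0012154 ,
        0.00030777]), 'tau': array([-1.28937638e-03, -4.31252611e+01, -2.44217134e+01,  7.16993446e-02,
        5.59837196e-02, -9.65028471e-05]), 'tool_pos': array([147.81864503, 503.34526801, 226.04417358]), 'tcp_rot': array([-3.14009886e+00, -1.97538567e-04,  2.85579083e+00]), 'contact_force': array([ 0.5307655 , -0.45883822, -0.67297603]), 'moment': array([-0.0177983 ,  0.0118943 , -0.00632134]), 'finger_force': 0.0, 'grip_width': 91.82507394346517}
top {'fov_y': 51.162855199423944, 'cx': 323.41056522133687, 'cy': 231.82852138189804, 'extrinsics': array([[-7.25153035e-03, -9.99951538e-01, -6.65863437e-03,
        -1.62898122e+02],
       [ 9.95210573e-01, -7.86598073e-03,  9.74373743e-02,
        -5.50677598e+02],
       [-9.74850290e-02, -5.92017325e-03,  9.95219383e-01,
        -8.37898488e+02],
       [ 0.00000000e+00,  0.00000000e+00,  0.00000000e+00,
         1.00000000e+00]])}
side {'fov_y': 47.09694717032725, 'cx': 325.0518182031699, 'cy': 243.12162636628807, 'extrinsics': array([[ 9.20818160e-01, -3.89940191e-01,  6.36888264e-03,
        -5.47125801e+02],
       [ 3.25479196e-01,  7.77389222e-01,  5.38265075e-01,
        -6.04871621e+01],
       [-2.14842287e-01, -4.93571317e-01,  8.42751533e-01,
        -9.86943594e+02],
       [ 0.00000000e+00,  0.00000000e+00,  0.00000000e+00,
         1.00000000e+00]])}
```

View pics/top0.png

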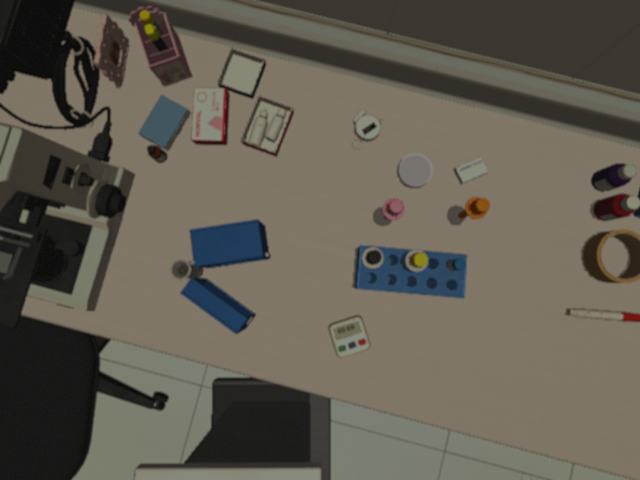

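View pics/side0.png

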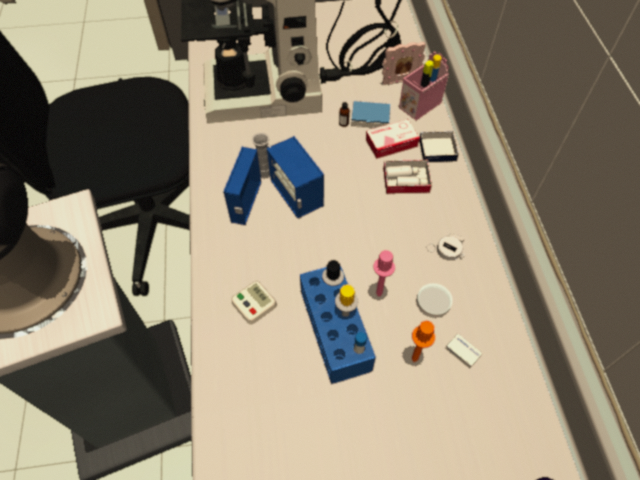

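Top view: the pin candidates are yellow (419,260) and black (373,257) in the rack, with pink (393,209) and orange (477,207) standing on the bench. Only the yellow one in the rack fits the description of a long pin with a yellow knob. The hinge funnel is at (185,270) top and (262,143) side. I'll confirm with a crop and triangulate.

```bash
cat > h.py <<'E'
import numpy as np,cv2,json
from plant import bot
def ray(c,u,v,T=None):
    f=240/np.tan(np.radians(c["fov_y"])/2)
    d=np.array([(u-c["cx"])/f,-(v-c["cy"])/f,-1.])
    E=np.linalg.inv(c["extrinsics"]) if T is None else T
    d=E[:3,:3]@d; return E[:3,3],d/np.linalg.norm(d)
def plane(r,z): o,d=r; return o+d*(z-o[2])/d[2]
def tri(r1,r2):
    A=np.zeros((3,3));b=np.zeros(3)
    for o,d in(r1,r2):
        P=np.eye(3)-np.outer(d,d);A+=P;b+=P@o
    p=np.linalg.solve(A,b);return p,[np.linalg.norm((np.eye(3)-np.outer(d,d))@(p-o)) for o,d in(r1,r2)]
def blob(im,lo,hi,roi):
    x0,y0,x1,y1=roi;m=cv2.inRange(cv2.cvtColor(im,cv2.COLOR_BGR2HSV)[y0:y1,x0:x1],lo,hi)
    n,l,s,c=cv2.connectedComponentsWithStats(m);i=1+s[1:,4].argmax();return c[i]+[x0,y0],s[i]
E
python3 - <<'E'
from h import *
t=bot.capture("top");s=bot.capture("side")
Y=((22,120,80),(35,255,255))
bt,st=blob(t["color"],*Y,(395,235,445,285));bs,ss=blob(s["color"],*Y,(325,270,370,320))
print(bt,st,bs,ss,tri(ray(t,*bt),ray(s,*bs)), plane(ray(t,*bt),128),plane(ray(s,*bs),120))
print("black",plane(ray(t,373,257),103),"funnel",plane(ray(t,185,270),104),plane(ray(s,262,141),104),tri(ray(t,185,270),ray(s,262,141)))
a=cv2.resize(t["color"][190:310,340:500],None,fx=4,fy=4,interpolation=2)[:, :400+0] if 0 else cv2.resize(t["color"][195:305,345:495],(400,293),interpolation=2)
b=cv2.resize(s["color"][240:350,290:440],(400,293),interpolation=2)
c=cv2.resize(t["color"][220:330,150:300],(400,293),interpolation=2)
d=cv2.resize(s["color"][120:230,200:350],(400,293),interpolation=2)
cv2.imwrite("pics/crop.png",np.vstack([np.hstack([a,b]),np.hstack([c,d])]))
E
```

```text
[419.86144578 259.31325301] [ 18  18  15  14 166] [346.98809524 291.41666667] [ 15  15  15  14 168] (array([ 496.64725735, -312.92143836,  128.62232513]), [np.float64(0.05887017883801669), np.float64(0.05887017883794609)]) [ 496.61706917 -313.01790213  128.        ] [ 498.86536017 -308.96480625  120.        ]
black [ 501.81379232 -244.6712271   103.        ] funnel [483.71544195  48.75712034 104.        ] [485.81841768  47.39824116 104.        ] (array([484.87954262,  48.60088256, 103.16877277]), [np.float64(1.2066835547186723), np.float64(1.2066835547186585)])
```

View pics/crop.png

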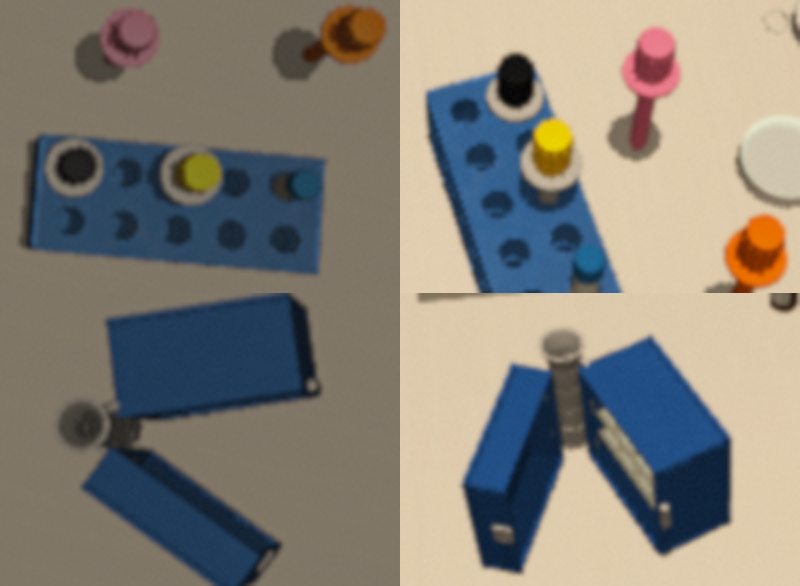

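The crop confirms the yellow knob in the rack, raised on its shaft with the collar clear, while the black one's collar lies on the rack. The funnel rim is at about top (180,269), side (260,139). Now I'll move across, clear of the microscope, then turn so the fingers close front to back.

```bash
python3 -m crank '[[-0.0367,-0.0352,0,0,0,0],[-0.0367,-0.0352,0,0,0,0],[-0.0367,-0.0352,0,0,0,0],[-0.0367,-0.0352,0,0,0,0]]' 100
python3 -m crank '[[-0.0367,-0.0352,0,0,0,0],[-0.0367,-0.0352,0,0,0,0],[-0.0367,-0.0352,0,0,0,0],[-0.0367,-0.0352,0,0,0,0]]'
python3 -m crank '[[-0.0285,-0.0438,0,0,0,0],[-0.0285,-0.0438,0,0,0,0],[-0.0285,-0.0438,0,0,0,0],[-0.0285,-0.0438,0,0,0,0],[-0.0285,-0.0438,0,0,0,0]]'
python3 -m crank '[[-0.0285,-0.0438,0,0,0,0.17],[0,0,0,0,0,0.17],[0,0,0,0,0,0.17],[0,0,0,0,0,0.17]]'
python3 -m crank '[[0,0,0,0,0,0.17],[0,0,0,0,0,0.17],[0,0,0,0,0,0.17],[0,0,0,0,0,0.17]]'
```

```text
time: 0.7
tool_pos: [249.6, 325.8, 226.7]
tcp_rot: [3.141, 0.0, 2.856]
contact_force: [0.8, 1.0, -0.0]
grip_width: 91.9
finger_force: 0.0
time: 1.2
tool_pos: [350.9, 149.3, 226.8]
tcp_rot: [3.141, 0.0, 2.856]
contact_force: [0.1, 0.7, -0.1]
grip_width: 91.7
finger_force: 0.0
time: 1.82
tool_pos: [425.5, -101.3, 226.7]
tcp_rot: [3.141, 0.0, 2.855]
contact_force: [1.2, 0.1, 0.2]
grip_width: 92.1
finger_force: 0.0
time: 2.33
tool_pos: [440.1, -149.7, 226.4]
tcp_rot: [-3.141, -0.001, 2.17]
contact_force: [-0.7, -1.3, 0.6]
grip_width: 92.1
finger_force: 0.0
time: 2.82
tool_pos: [440.2, -149.5, 226.6]
tcp_rot: [-3.141, -0.0, 1.49]
contact_force: [-0.8, -0.4, 0.5]
grip_width: 92.1
finger_force: 0.0
```

```bash
python3 -m crank '[[-0.0395,0.0175,0,0,0,0],[-0.0395,0.0175,0,0,0,0],[-0.0395,0.0175,0,0,0,0],[-0.0395,0.0175,0,0,0,0],[0,0,0,0,0,0]]'
cat >> h.py <<'E'
from scipy.spatial.transform import Rotation as Ro
def wrist():
    o=bot.get_obs();c=bot.capture("wrist");T=np.eye(4)
    T[:3,:3]=Ro.from_euler("xyz",o["tcp_rot"]).as_matrix();T[:3,3]=o["tool_pos"]
    return o,c,T@c["tool_from_camera"],T
E
python3 - <<'E'
from h import *
o,c,W,T=wrist();cv2.imwrite("pics/w1.png",c["color"]);print(W,c["fov_y"],c["cx"],c["cy"],o["tool_pos"])
try:
    b,s=blob(c["color"],(22,120,80),(35,255,255),(0,0,640,480));print(b,s,plane(ray(c,*b,W),128))
except Exception as e: print(e)
E
```

```text
time: 3.45
tool_pos: [498.3, -314.7, 225.6]
tcp_rot: [-3.141, -0.0, 1.493]
contact_force: [0.5, -0.2, -0.6]
grip_width: 91.8
finger_force: 0.0
[[ 9.96935764e-01  7.44577459e-02  2.39817974e-02  5.06466172e+02]
 [-7.82115113e-02  9.54371558e-01  2.88197656e-01 -2.37389854e+02]
 [-1.42899748e-03 -2.89190203e-01  9.57270591e-01  3.83617420e+02]
 [ 0.00000000e+00  0.00000000e+00  0.00000000e+00  1.00000000e+00]] 58.0567352261221 318.63540899843423 241.79952990099375 [ 498.32794225 -314.74525735  225.55052493]
[315.9295393 239.9168925] [ 297  215   38   45 1107] [ 498.49371329 -313.00769763  128.        ]
```

View pics/w1.png

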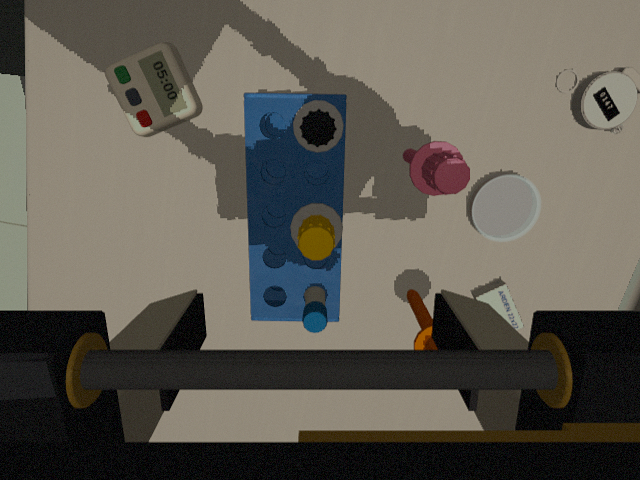

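The wrist view shows the yellow knob at (316,240) between the open fingers, the black at (318,127), and pink (440,170) and orange (428,345) clear of the fingers. Descend and grip.

```bash
python3 -m crank '[[0.0017,-0.0008,0.035,0,0,0],[0,0,0.035,0,0,0],[0,0,0.035,0,0,0],[0,0,0.0155,0,0,0],[0,0,0,0,0,0]]'
python3 -m crank '[[0,0,0,0,0,0],[0,0,0,0,0,0],[0,0,0,0,0,0],[0,0,0,0,0,0],[0,0,0,0,0,0]]' 0
python3 -m crank '[[0,0,0,0,0,0]]'
```

```text
time: 4.12
tool_pos: [497.3, -309.7, 105.8]
tcp_rot: [-3.14, -0.001, 1.496]
contact_force: [0.0, 0.3, -0.0]
grip_width: 91.8
finger_force: 0.0
time: 4.75
tool_pos: [497.6, -310.6, 106.3]
tcp_rot: [3.141, -0.0, 1.496]
contact_force: [0.8, 0.5, 0.2]
grip_width: 46.8
finger_force: 0.0
time: 4.88
tool_pos: [497.5, -310.6, 106.2]
tcp_rot: [-3.142, -0.0, 1.496]
contact_force: [0.3, -0.2, -0.1]
grip_width: 36.2
finger_force: 0.0
```

```bash
python3 -m crank '[[0,0,0,0,0,0],[0,0,0,0,0,0],[0,0,0,0,0,0]]' 0
python3 -m crank '[[0,0,-0.02,0,0,0],[0,0,-0.03,0,0,0],[0,0,-0.04,0,0,0],[0,0,-0.04,0,0,0],[0,0,-0.01,0,0,0]]'
```

```text
time: 5.25
tool_pos: [497.5, -310.6, 106.1]
tcp_rot: [-3.141, -0.0, 1.496]
contact_force: [-0.9, 0.3, 0.3]
grip_width: 21.4
finger_force: 30.0
time: 5.88
tool_pos: [498.3, -311.2, 248.6]
tcp_rot: [3.138, 0.003, 1.496]
contact_force: [-0.7, 0.1, -2.1]
grip_width: 21.7
finger_force: 30.0
```

```bash
python3 -m crank '[[0.0465,-0.0058,0,0,0,0],[0.0465,-0.0058,0,0,0,0],[0.0465,-0.0058,0,0,0,0],[0.0465,-0.0058,0,0,0,0]]'
python3 -m crank '[[0.0465,-0.0058,0,0,0,0],[0.0465,-0.0058,0,0,0,0],[0,0,0,0,0,0],[0,0,0,0,0,0]]'
python3 - <<'E'
from h import *
o,c,W,T=wrist();cv2.imwrite("pics/w2.png",c["color"]);np.savez("w2.npz",W=W,T=T)
print(o["tool_pos"],W)
t=bot.capture("top");s=bot.capture("side")
a=cv2.resize(t["color"][195:345,130:330],(400,300),interpolation=2);b=cv2.resize(s["color"][80:230,180:380],(400,300),interpolation=2)
cv2.imwrite("pics/ts2.png",np.hstack([a,b]))
E
```

```text
time: 6.38
tool_pos: [487.4, -121.7, 244.5]
tcp_rot: [-3.139, -0.001, 1.495]
contact_force: [0.7, -0.0, -1.6]
grip_width: 21.7
finger_force: 30.0
time: 6.88
tool_pos: [483.5, -30.1, 245.3]
tcp_rot: [-3.14, 0.0, 1.496]
contact_force: [0.5, -0.6, -1.6]
grip_width: 21.4
finger_force: 30.0
[483.51287812 -30.08399666 245.31467935] [[ 9.97173087e-01  7.12812288e-02  2.37659576e-02  4.91520406e+02]
 [-7.51089360e-02  9.54515596e-01  2.88545705e-01  4.73359949e+01]
 [-2.11708476e-03 -2.89515048e-01  9.57171121e-01  4.03354710e+02]
 [ 0.00000000e+00  0.00000000e+00  0.00000000e+00  1.00000000e+00]]
```

View pics/w2.png

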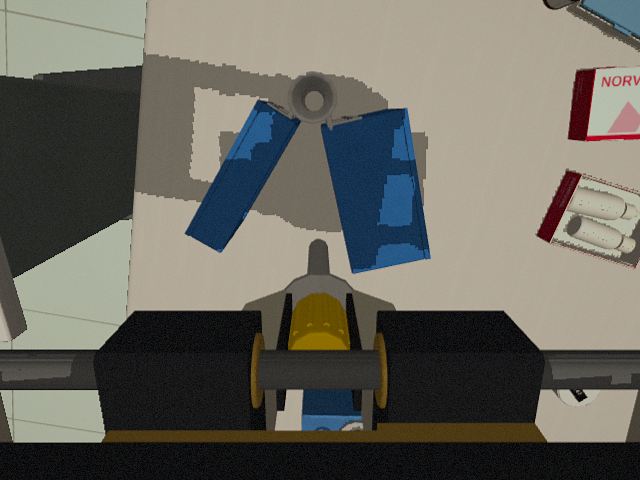

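View pics/ts2.png

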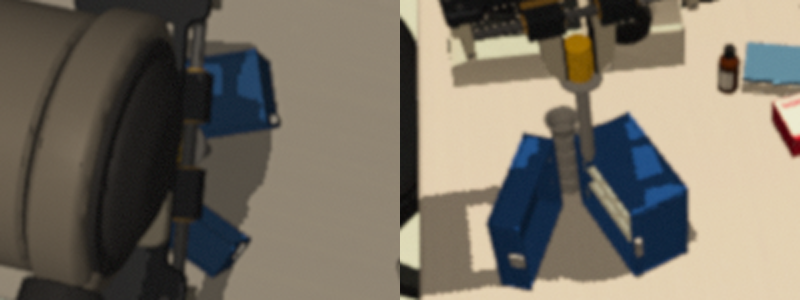

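The wrist view shows the funnel rim centred near (312,97), the pin foot at (318,243) and the lid and case undisturbed. The top/side views show the pin hanging upright, with the top view occluded by the arm. I'll refine rim and foot from this wrist picture.

```bash
python3 - <<'E'
from h import *
im=cv2.imread("pics/w2.png");d=np.load("w2.npz");W,T=d["W"],d["T"]
c=dict(fov_y=58.0567352261221,cx=318.63540899843423,cy=241.79952990099375)
g=cv2.cvtColor(im,cv2.COLOR_BGR2GRAY)
print(cv2.HoughCircles(cv2.resize(g[60:140,270:360],None,fx=4,fy=4,interpolation=2),cv2.HOUGH_GRADIENT,1,10,param1=80,param2=25,minRadius=25,maxRadius=115)[0][:5]/4+[270,60,0])
for u,v in((312.5,97),(314,100)): print("rim",plane(ray(c,u,v,W),104))
for r in range(236,276,4): print(r,g[r,300:338].tolist())
print(g[232:250,318].tolist())
zf=T[2,3]-103
print("foot",plane(ray(c,318,243,W),zf),plane(ray(c,318,246,W),zf))
E
```

```text
Traceback (most recent call last):
TypeError: 'NoneType' object is not subscriptable
```

```bash
python3 - <<'E'
from h import *
im=cv2.imread("pics/w2.png");d=np.load("w2.npz");W,T=d["W"],d["T"]
c=dict(fov_y=58.0567352261221,cx=318.63540899843423,cy=241.79952990099375)
g=cv2.cvtColor(im,cv2.COLOR_BGR2GRAY)
h=cv2.HoughCircles(cv2.GaussianBlur(cv2.resize(g[60:140,270:360],None,fx=4,fy=4,interpolation=2),(0,0),2),cv2.HOUGH_GRADIENT,1.5,10,param1=40,param2=15,minRadius=25,maxRadius=115)
if h is not None: print(h[0][:6]/4+[270,60,0])
print("row97",g[97,280:346].tolist());print("col312",g[64:130,312].tolist())
for u,v in((312.5,97),(314,100)): print("rim",plane(ray(c,u,v,W),104))
for r in (244,252,260,268): print(r,g[r,302:336].tolist())
print(g[232:250,318].tolist())
zf=T[2,3]-103
print("foot",plane(ray(c,318,243,W),zf),plane(ray(c,318,246,W),zf))
E
```

```text
[[314.0625     100.6875       9.32499981]
 [312.9375      96.5625      25.15000153]
 [299.4375      90.9375      26.875     ]
 [307.6875     103.6875      28.52500153]
 [287.0625     131.0625      16.71249962]
 [296.4375      92.0625      26.04999924]]
row97 [107, 108, 105, 106, 108, 103, 107, 105, 98, 102, 100, 99, 82, 74, 72, 73, 73, 70, 73, 70, 71, 56, 60, 53, 50, 87, 105, 109, 110, 107, 105, 108, 109, 105, 109, 107, 107, 106, 105, 106, 108, 108, 102, 64, 62, 73, 71, 72, 69, 76, 72, 74, 77, 89, 98, 96, 95, 100, 106, 106, 106, 105, 107, 110, 106, 109]
col312 [169, 170, 170, 170, 170, 172, 170, 127, 99, 96, 88, 80, 69, 59, 64, 62, 60, 59, 60, 60, 59, 60, 58, 58, 58, 53, 55, 100, 109, 110, 107, 106, 107, 109, 106, 107, 107, 106, 109, 106, 105, 108, 106, 108, 108, 110, 99, 92, 87, 88, 85, 88, 85, 89, 86, 90, 101, 107, 100, 94, 105, 109, 104, 108, 107, 109]
rim [487.53129899  56.45607469 104.        ]
rim [488.36713612  54.51525187 104.        ]
244 [172, 171, 169, 170, 172, 173, 174, 162, 89, 63, 66, 68, 72, 70, 70, 68, 71, 66, 66, 72, 73, 66, 70, 62, 85, 157, 172, 173, 171, 170, 169, 174, 171, 170]
252 [169, 168, 171, 169, 173, 178, 134, 73, 65, 68, 66, 66, 72, 69, 67, 69, 69, 68, 72, 68, 64, 68, 67, 66, 66, 55, 148, 172, 170, 169, 172, 172, 171, 168]
260 [170, 171, 170, 170, 172, 179, 91, 59, 66, 68, 73, 66, 68, 68, 69, 72, 72, 68, 72, 67, 71, 69, 66, 68, 68, 57, 67, 170, 173, 169, 171, 168, 171, 171]
268 [168, 170, 171, 171, 175, 133, 67, 61, 64, 72, 71, 66, 66, 69, 68, 69, 72, 70, 64, 66, 70, 65, 64, 67, 66, 68, 59, 116, 172, 172, 169, 169, 170, 171]
[175, 170, 171, 169, 170, 174, 144, 87, 65, 68, 71, 66, 71, 66, 70, 73, 70, 69]
foot [484.5795667  -32.11576085 142.31467935] [484.42970925 -34.09408562 142.31467935]
```

```bash
python3 -m crank '[[0.045,-0.0018,0,0,0,0],[0.0448,-0.0017,0,0,0,0],[0,0,0.015,0,0,0],[0,0,0.015,0,0,0],[0,0,0,0,0,0]]'
python3 -m crank '[[0,0,0,0,0,0],[0,0,0,0,0,0]]'
python3 - <<'E'
from h import *
o,c,W,T=wrist();s=bot.capture("side");np.savez("w3.npz",W=W,T=T)
print(o["tool_pos"],o["contact_force"]);cv2.imwrite("pics/w3f.png",c["color"]);cv2.imwrite("pics/s3f.png",s["color"])
a=cv2.resize(c["color"][160:340,240:400],(400,450),interpolation=2);b=cv2.resize(s["color"][70:205,200:320],(400,450),interpolation=2)
cv2.imwrite("pics/w3.png",np.hstack([a,b]))
E
```

```text
time: 7.65
tool_pos: [486.5, 59.3, 215.1]
tcp_rot: [-3.139, 0.0, 1.495]
contact_force: [0.3, -0.5, -0.7]
grip_width: 21.4
finger_force: 30.0
time: 7.9
tool_pos: [487.5, 59.6, 216.8]
tcp_rot: [3.14, -0.0, 1.495]
contact_force: [-0.4, 0.4, -1.3]
grip_width: 21.1
finger_force: 30.0
[487.46214166  59.61938882 216.84737974] [-0.44876191  0.35308096 -1.30474466]
```

View pics/w3.png

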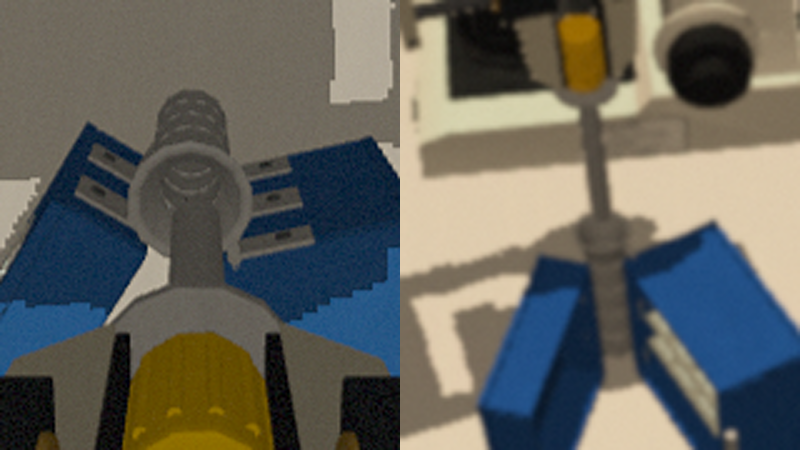

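```bash
python3 - <<'E'
from h import *
im=cv2.imread("pics/w3f.png");d=np.load("w3.npz");W,T=d["W"],d["T"]
c=dict(fov_y=58.0567352261221,cx=318.63540899843423,cy=241.79952990099375)
g=cv2.cvtColor(im,cv2.COLOR_BGR2GRAY)
for r in (228,232,236,240,244,248,252): print(r,g[r,286:346].tolist())
print("col317",g[225:256,317].tolist(),"col313",g[210:270,312].tolist())
print("rim",plane(ray(c,315.7,240,W),104),"foot edge",plane(ray(c,318.3,239.5,W),T[2,3]-103))
# side: project expected tip and rim
import glob
E
```

```text
228 [84, 73, 65, 70, 68, 67, 70, 67, 78, 99, 101, 98, 89, 79, 75, 69, 66, 63, 66, 64, 65, 65, 70, 69, 78, 82, 79, 73, 67, 70, 69, 61, 66, 67, 70, 83, 90, 84, 69, 64, 65, 64, 61, 65, 59, 71, 75, 84, 92, 92, 97, 82, 71, 71, 70, 70, 69, 72, 64, 69]
232 [25, 21, 29, 49, 76, 94, 90, 99, 101, 96, 89, 84, 67, 65, 69, 69, 71, 66, 55, 60, 84, 81, 63, 68, 67, 67, 72, 67, 64, 65, 65, 67, 67, 67, 69, 71, 70, 66, 66, 82, 70, 65, 66, 67, 66, 72, 72, 69, 86, 93, 95, 99, 100, 82, 64, 53, 48, 38, 30, 26]
236 [35, 27, 33, 22, 18, 76, 97, 94, 88, 89, 78, 74, 70, 70, 74, 69, 72, 71, 79, 63, 65, 64, 64, 68, 78, 81, 86, 92, 89, 90, 89, 88, 87, 79, 87, 88, 79, 71, 67, 64, 61, 72, 75, 71, 66, 73, 72, 73, 73, 68, 86, 92, 98, 101, 79, 35, 28, 31, 30, 39]
240 [69, 68, 71, 67, 59, 86, 99, 98, 94, 86, 77, 74, 69, 76, 70, 72, 74, 72, 70, 71, 96, 83, 65, 72, 71, 67, 75, 75, 58, 67, 71, 67, 69, 68, 66, 67, 68, 72, 66, 86, 78, 75, 73, 78, 74, 70, 77, 76, 78, 78, 80, 92, 97, 96, 91, 74, 70, 74, 73, 73]
244 [67, 66, 72, 70, 66, 87, 93, 95, 97, 88, 77, 73, 77, 79, 80, 77, 78, 76, 77, 77, 78, 77, 77, 74, 67, 65, 64, 67,
[... 400 characters left out ...]
28, 27, 42, 72, 100, 101, 98, 97, 89, 84, 80, 82, 80, 82, 85, 86, 85, 70, 62, 63, 66, 66, 66, 66, 65, 65, 65, 65, 71, 66, 69, 70, 66, 65, 69, 64, 64, 69, 79, 80, 82, 90, 98, 104, 98, 101, 68, 35, 36, 35, 39, 37, 37, 33, 36]
col317 [70, 70, 72, 61, 88, 80, 72, 67, 69, 72, 69, 88, 85, 71, 69, 67, 71, 69, 67, 70, 72, 73, 68, 67, 69, 68, 68, 65, 68, 68, 66] col313 [86, 88, 71, 70, 67, 65, 66, 95, 110, 98, 93, 76, 66, 58, 63, 69, 73, 68, 79, 90, 78, 68, 72, 67, 67, 67, 86, 75, 68, 67, 75, 69, 68, 64, 64, 66, 67, 67, 65, 70, 69, 67, 66, 66, 66, 66, 64, 67, 69, 67, 66, 67, 67, 65, 70, 67, 65, 68, 65, 70]
rim [487.22189565  56.7690587  104.        ] foot edge [489.16797403  59.8876289  113.84737974]
```

The wrist crop shows the foot about 1.8 mm too far in +x relative to the rim (rim centre (315.6,240), foot (318.2,239)); y agrees. I'll correct x and lower while watching the force.

```bash
python3 -m crank '[[0,-0.0017,0,0,0,0],[0,0,0.008,0,0,0],[0,0,0.008,0,0,0],[0,0,0.006,0,0,0],[0,0,0,0,0,0]]'
python3 -m crank '[[0,0,0.004,0,0,0],[0,0,0.004,0,0,0],[0,0,0,0,0,0]]'
python3 - <<'E'
from plant import bot
o=bot.get_obs();print(o["tool_pos"],o["contact_force"],o["moment"])
E
```

```text
time: 8.62
tool_pos: [484.9, 60.2, 193.5]
tcp_rot: [-3.14, -0.0, 1.496]
contact_force: [0.7, 0.2, -1.4]
grip_width: 21.4
finger_force: 30.0
time: 9.0
tool_pos: [485.1, 60.1, 185.9]
tcp_rot: [-3.141, -0.0, 1.496]
contact_force: [-0.5, 0.2, -0.6]
grip_width: 21.3
finger_force: 30.0
[485.12610463  60.13394273 185.92703424] [-0.49967056  0.17366454 -0.57076614] [-0.09951593  0.1034849   0.01203857]
```

Through the top knuckle with no contact. Continue.

```bash
python3 -m crank '[[0,0,0.006,0,0,0],[0,0,0.006,0,0,0],[0,0,0.006,0,0,0],[0,0,0,0,0,0]]'
python3 -m crank '[[0,0,0.006,0,0,0],[0,0,0.006,0,0,0],[0,0,0.006,0,0,0],[0,0,0,0,0,0]]'
```

```text
time: 9.5
tool_pos: [485.0, 60.1, 167.6]
tcp_rot: [-3.14, -0.0, 1.496]
contact_force: [-0.5, -1.3, -1.0]
grip_width: 21.2
finger_force: 30.0
time: 10.0
tool_pos: [485.0, 60.1, 149.6]
tcp_rot: [-3.14, -0.0, 1.496]
contact_force: [0.1, -0.2, -2.4]
grip_width: 21.4
finger_force: 30.0
```

```bash
python3 -m crank '[[0,0,0.006,0,0,0],[0,0,0.006,0,0,0],[0,0,0.006,0,0,0],[0,0,0,0,0,0]]'
python3 -m crank '[[0,0,0.006,0,0,0],[0,0,0.006,0,0,0],[0,0,0.003,0,0,0],[0,0,0,0,0,0]]'
python3 -m crank '[[0,0,0.0015,0,0,0],[0,0,0,0,0,0]]'
```

```text
time: 10.5
tool_pos: [484.9, 60.2, 131.6]
tcp_rot: [-3.14, -0.0, 1.496]
contact_force: [0.2, -0.7, -1.8]
grip_width: 21.4
finger_force: 30.0
time: 11.0
tool_pos: [485.2, 60.1, 116.9]
tcp_rot: [-3.141, -0.0, 1.496]
contact_force: [0.0, -0.4, -1.8]
grip_width: 21.4
finger_force: 30.0
time: 11.25
tool_pos: [485.3, 60.1, 115.7]
tcp_rot: [3.141, -0.0, 1.496]
contact_force: [-0.4, -0.1, -1.9]
grip_width: 21.0
finger_force: 30.0
```

Expected home TCP is about 112; going down in 1 mm steps until the force rises.

```bash
python3 -m crank '[[0,0,0.001,0,0,0],[0,0,0.001,0,0,0],[0,0,0,0,0,0]]'
python3 -m crank '[[0,0,0.001,0,0,0],[0,0,0,0,0,0]]'
python3 -m crank '[[0,0,0.0007,0,0,0],[0,0,0,0,0,0]]'
```

```text
time: 11.62
tool_pos: [485.3, 60.2, 113.6]
tcp_rot: [-3.141, -0.0, 1.496]
contact_force: [0.6, 0.6, -1.9]
grip_width: 21.8
finger_force: 30.0
time: 11.88
tool_pos: [485.3, 60.1, 112.7]
tcp_rot: [-3.141, -0.0, 1.496]
contact_force: [-0.3, 0.4, -1.2]
grip_width: 20.9
finger_force: 30.0
time: 12.12
tool_pos: [485.4, 60.2, 112.2]
tcp_rot: [3.141, -0.0, 1.496]
contact_force: [0.4, -0.1, -0.1]
grip_width: 21.4
finger_force: 30.0
```

```bash
python3 -m crank '[[0,0,0.0007,0,0,0],[0,0,0,0,0,0]]'
python3 -m crank '[[0,0,0,0,0,0],[0,0,0,0,0,0],[0,0,0,0,0,0],[0,0,0,0,0,0]]' 60
python3 -m crank '[[0,0,-0.02,0,0,0],[0,0,-0.03,0,0,0],[0,0,-0.03,0,0,0],[-0.03,0,-0.03,0,0,0],[-0.05,0,0,0,0,0]]'
python3 -m crank '[[-0.05,0,0,0,0,0],[0,0,0,0,0,0]]'
python3 - <<'E'
from h import *
o,c,W,T=wrist();s=bot.capture("side");print(o["tool_pos"])
a=cv2.resize(c["color"],(533,400));b=cv2.resize(s["color"][90:240,190:290],(267,400),interpolation=2)
cv2.imwrite("pics/f.png",np.hstack([a,b]))
bs,_=blob(s["color"],(22,120,60),(35,255,255),(200,80,320,200))
bw,_=blob(c["color"],(22,120,60),(35,255,255),(200,0,450,300))
print(bs,bw,tri(ray(s,*bs),ray(c,*bw,W)))
E
```

```text
time: 12.38
tool_pos: [485.4, 60.1, 112.1]
tcp_rot: [3.141, -0.0, 1.496]
contact_force: [-3.0, 0.3, 6.9]
grip_width: 21.3
finger_force: 30.0
time: 12.88
tool_pos: [485.3, 60.1, 111.2]
tcp_rot: [-3.142, -0.0, 1.496]
contact_force: [0.6, -0.1, -0.2]
grip_width: 54.3
finger_force: 0.0
time: 13.5
tool_pos: [480.6, -19.8, 223.7]
tcp_rot: [3.136, 0.0, 1.499]
contact_force: [0.9, -0.7, 0.0]
grip_width: 54.8
finger_force: 0.0
time: 13.75
tool_pos: [475.3, -72.2, 221.3]
tcp_rot: [3.141, 0.001, 1.491]
contact_force: [0.8, 0.6, -0.0]
grip_width: 55.3
finger_force: 0.0
[475.34955418 -72.19952021 221.27319081]
[259.60526316 126.23684211] [317.6440678   13.99576271] (array([486.33370095,  51.8345792 , 138.05234007]), [np.float64(0.28933139625458926), np.float64(0.2893313962545909)])
```

View pics/f.png

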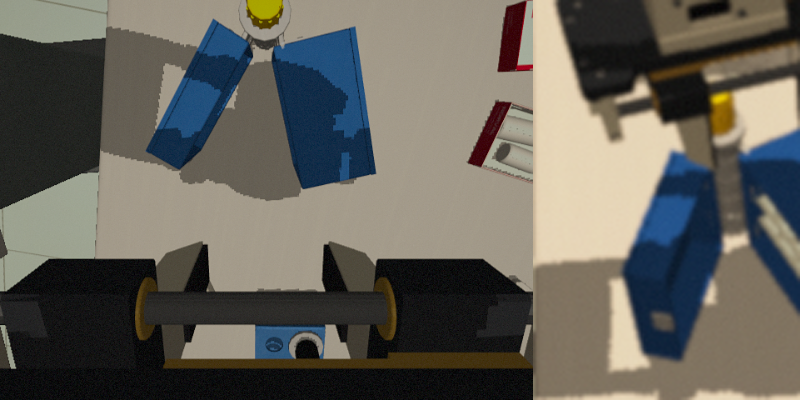

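The pin is seated with its collar on the rim, lid upright and in line, the short pin still in the rack at wrist-crop (305,345), and the gripper clear. Handing in.

```bash
python3 -c "
from plant import bot
print(bot.close_job())"
```

```text
the job is handed in; nothing more can be done
None
```

I slid the yellow-knobbed hinge pin down through all the knuckles until its collar sat on the rim, then let go and handed the job in at about 14 s; the last pictures show the lid still upright and in line, and the black-knobbed pin still in the rack.

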